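Pin the crank to the drop roller's sprung drive shaft

TASK

The crank has been slipped on to the sweet-drop roller but is not secured. Take the linchpin from the wooden block, set its tip in the hole on top of the crank hub and, pressing only lightly, work the crank inward against its spring with the pin until the pin drops through the hidden hole in the shaft; push it fully home, then snap its ring over the end of the hub. Never lean hard on the pin, and leave the sweet tins and the packet where they are.

Things in the scene. Friction and masses are not known exactly. Their poses are not given: they have to be found in the camera images.
- drop_roller: Table-top roller for boiled sweets, fixed: base 160 x 150 mm, two upright cheeks 166 mm high (knobs to 187 mm). Origin: centre of its underside on the counter; z up. Its 16 mm square steel drive shaft sticks out of the right cheek along the machine's -y, axis 130 mm above the counter. The shaft is firm; a vertical 9 mm hole goes right through it, hidden under the crank's hub.
- crank (a joint): How far (m) the crank is pushed inward (machine +y), 0 to 0.020; it cannot turn. A coil spring pushes it back out to 0: 1 N at rest, 5 N at 18 mm. Hub 28 mm square, 38 mm long, 6 mm walls; arm hanging from its inner end, wooden grip 85 mm below the axis. The holes of hub and shaft line up at a value from 0.003 to 0.018 that differs each time and must be felt for.
- crank_hole (a point): Centre of the mouth (10 mm wide, chamfered) of the vertical hole through the hub, on its flat top, 144 mm above the counter; axes parallel to the machine's; moves with the crank; at rest at (0, -103, 144) mm in the machine's frame. The hub's free end is 16 mm from it along -y, the cheek 48 mm along +y. A pin tip set in it stands on the shaft 6 mm down, and pushed inward takes the crank along.
- linchpin: Steel linchpin, 60 to 100 g, upright in the wooden block at the start. Origin: on its axis, underside of its flange; z up to the head. Shank 8 mm across, tip 44 mm below the origin, the last 3 mm tapered to 7 mm. Flange 18 mm across, 4 mm thick; neck above it to z = 14 mm. Fully home, the flange rests on the hub top: origin at crank_hole.
- pin_tab (a point): Centre of the pin's grip tab, 24.5 mm above the pin's origin: z = 14 to 35 mm, 10 mm thick along the pin's x, 16 mm along its y. Pinch it across x from above with the fingertips no lower than z = 16 mm, clear of the ring. Axes as the pin's.
- ring (a joint): Ring angle (rad): a hoop of 4 mm wire, 48 mm across, hinged in the pin's neck 8 mm above its origin about the pin's x. 0 = open, level along the pin's -y. It grows as the far end swings down to 1.445 = closed round the hub, against the shank below. Sprung over centre at 0.72: pushed past that it snaps shut, short of it springs back. It passes the hub only with the pin home.
- ring_far (a point): The far end of the ring, opposite its hinge, 48 mm from it. For the ring to go over the hub's free end the open ring must point along the machine's -y (pin's y along the machine's y). Pushing down here takes about 1 N.
- block_hole (a point): Centre of the mouth of the 12 mm hole of the fixed beech block (100 x 52 mm, 52 mm high) in which the pin stands; axes parallel to the block's sides, x along the 100 mm; the pin's axes are within 0.15 rad of them. The block's other hole, 52 mm along x, is empty.
- oval_tin: Oval sweet tin lying on the counter, 78 x 64 mm, 20 mm high; origin at the centre of its underside. Bystander, to be left alone.
- round_tin: Round pastille tin, 45 mm across, 19 mm high; origin at the centre of its underside. Bystander, to be left alone.
- sweet_packet: Printed packet of sweets lying flat, 52 x 82 mm, 18 mm high; origin at the centre of its underside. Bystander, to be left alone.

How it is judged (in metres and radians):
On the way, in this order (a step that is already met when the one before it is completed fails the run):
1. the pin's tip stands in the hole of the crank hub, on the shaft (horizontal distance between linchpin and crank_hole below 0.003 m and angle between the z axis of linchpin and the z axis of drop_roller, either way round below 0.12 rad and z of linchpin in the frame of crank_hole between 0.025 and 0.0415 m), for 0.1 s.
2. the pin is fully home through hub and shaft, with its ring still open (horizontal distance between linchpin and crank_hole below 0.003 m and angle between the z axis of linchpin and the z axis of drop_roller, either way round below 0.12 rad and z of linchpin in the frame of crank_hole between -0.002 and 0.0025 m and value of joint ring below 0.5 rad), for 0.2 s.
3. the ring has been snapped over the hub (horizontal distance between linchpin and crank_hole below 0.003 m and angle between the z axis of linchpin and the z axis of drop_roller, either way round below 0.12 rad and z of linchpin in the frame of crank_hole between -0.002 and 0.0025 m and value of joint ring above 1.35 rad), for 0.2 s.
At the end, for the whole second after the job is handed in: Released and at rest: flange within 2.5 mm of the hub top, pin axis within 3 mm of the crank hole and 0.12 rad of upright, ring angle over 1.35 rad round the hub; tins and packet within 20 mm of where they stood (all of step 3 and linear speed of linchpin below 0.02 m/s and distance of each of oval_tin, round_tin, sweet_packet from where it was at the start of the episode below 0.02 m); the robot touches nothing.
It fails at once if the pin or its ring is pressed on the machine with more than 25 N (contact force between linchpin and drop_roller above 25 N).
It fails at once if a tin or the packet is moved by more than 20 mm (distance of any of oval_tin, round_tin, sweet_packet from where it was at the start of the episode above 0.02 m).
It also fails if it takes over 67 s, if anything falls off the work surface, if the arm or the gripper's body presses on something with over 40 N, if the wrist force passes 120 N, or if a joint passes its speed limit or range.

ROBOT

A 6-joint arm with a two-finger parallel gripper is mounted at the origin on a cart in front of the work surface, level with it; the furniture and walls round the work are solid. World frame = base frame: x ahead of the robot, y to its left, z up, the work surface at z = 0. Lengths are in m, angles in degrees, forces in N, time in s.
With the tool pointing down it reaches from about 0.35 to 0.95 m from the base axis. Payload 17.4 kg.
Tool frame: the origin (TCP) lies on the centre line of the jaws, within the pads' length; the fingertips stand ahead of it and the grasp point (between the pads) lies 8 mm behind it (manip.nose_length is the z of the fingertips in the tool frame, in m); z points along the fingers, y is the line along which they close (so a half turn about z gives the same grasp; the last joint's range is limited). The gripper opens to 93 mm and grips with 3 to 60 N. Pads are 15 mm wide; open, the fingers measure 128 mm over their backs; the gripper's body (75 mm by 188 mm) begins 65 mm behind the grasp point.
Start: joints at [-75.734, 6.646, 82.598, -0, 90.757, -2.166], TCP at [0.191, -0.647, 0.23] pointing down, gripper open.
Joint ranges: [-162.19, 162.19], [-47.58, 125.68], [4.15, 143.07], [-65.23, 245.23], [0.69, 171.88], [-170.13, 170.13]. Speed limits (degrees/s): [108.29, 108.29, 127.2, 180, 180, 180].

INTERFACE

Orientations are given as a 3x3 rotation matrix whose columns are the frame's x, y, z axes.
In Python, from plant import manip gives the robot as it stands. The module is installed in compiled form; this text tells all that it offers.
- The arm moves only by the tool apply_moves, never from a script. Its argument "steps" is a list of rows, each an object of numbers: "x", "y", "z": the shift along the tool's x, y, z in m; "twist": the turn about the tool's z in rad; "hand": the closure, from 0 (fully open) to 1 (shut). A call has 1 to 20 rows; each row shifts and turns the commanded pose from where the row before left it, along the tool's axes as they then stand; what a row does not reach is not made up. A row lasts 1/8 s, in which the tool goes at most 62.5 mm and 10.7 degrees, less where a joint would pass 70% of its speed; a pose out of reach is approached as far as the arm can. A call is refused whole if a number of a shift passes 0.0625 or a number of a turn 0.188, either way. A call with a gripper value outside its range is refused whole. The fingers move at their own pace and stop on an object; "force" is the grip in N (left out, the last holds). Time passes only in rows, so rows that do not move let the fingers close. It gives the time, the measured TCP pose, the force, the opening and the grip force at its end, in the units of the state.
- manip.get_obs(): the state, without advancing time (a new reading comes with each control period).
- manip.camera(name): name is "side" or "top" or "wrist"; returns the picture (400x640x3 uint8, red, green, blue); there is no depth.
- manip.calibration(name): a dict with "mtx" (3x3 intrinsics, pixels), "R" (3x3) and "t" (3): a world point X has camera coordinates R X + t; the wrist camera has in their place "hand_eye" (4x4, takes a point from camera to tool coordinates, whose origin is the TCP and whose axes are the flange's). Camera axes: x right, y down, z forward; pixel columns grow to the right and rows downward; lengths in m; the calibration is good to about 2 mm. A picture is of the moment at which its call begins: read the wrist's pose just before it. calibration takes no time and is no camera call.
- manip.close_job(): hands the job in; it is judged then, once.
The state is a dict: "time": time; "q": joint angles; "dq": joint speeds; "tau": joint torques, N m; "tcp_pos": TCP position; "tool_rot": TCP orientation; "wrist_force": force on the tool from outside, world axes, zero at the start; "moment": the same for the moment, N m; "width": finger opening in m; "gripper_force": force on a finger pad.
Only numpy, scipy, OpenCV 4.12 (cv2) and the standard library are available. Lean on these libraries where they do the work, as an engineer would, in place of code of your own. Each camera call takes 0.05 s, during which the arm holds its last target. There are 200 camera calls.

## Working session

There is one attempt and no reset: what is moved stays moved. The work goes in short steps, Python scripts to look and compute and a tool call to move; the robot and the scene stay as the last step left them, time stands still between calls to the robot, and variables do not carry over. Pictures are saved under pics/ and viewed, at most 13 in all, crops included, and the job is handed in when it is done.

Besides the shell and the picture viewer there is one more tool, called after ">>>" as name(argument=value, ...), one argument or row to a line, values as JSON. apply_moves: Moves the arm, as the interface text tells. Its arguments: {"type":"object","properties":{"steps":{"type":"array"},"force":{"type":"number"}},"required":["steps"]}

```bash
mkdir -p pics; python3 - <<'E'
from plant import manip
import cv2,numpy as np
o=manip.get_obs();print(o['time'],o['tcp_pos'],o['tool_rot'],o['width'],manip.nose_length)
for n in("side","top","wrist"):
    im=manip.camera(n);cv2.imwrite(f"pics/{n}0.png",im[:,:,::-1]);print(n,manip.calibration(n))
E
```

```text
0.0 [ 0.19089889 -0.64723599  0.22891277] [[ 9.59155030e-01  2.82880802e-01 -2.84590487e-04]
 [ 2.82880942e-01 -9.59154374e-01  1.12240624e-03]
 [ 4.45409656e-05 -1.15706681e-03 -9.99999330e-01]] 0.09353010738423527 0.011
side {'mtx': array([[514.57163928,   0.        , 312.17978532],
       [  0.        , 514.57163928, 208.01384833],
       [  0.        ,   0.        ,   1.        ]]), 'R': array([[-0.9778872 , -0.2091225 ,  0.00209744],
       [-0.09053353,  0.41426458, -0.90564261],
       [ 0.18852135, -0.88580621, -0.42403663]]), 't': array([0.48332403, 0.17647686, 1.25259494])}
top {'mtx': array([[444.49682495,   0.        , 313.67836324],
       [  0.        , 444.49682495, 196.98456434],
       [  0.        ,   0.        ,   1.        ]]), 'R': array([[ 0.0297075 , -0.99955775, -0.00133221],
       [-0.99598013, -0.02948844, -0.08458134],
       [ 0.08450465,  0.00383955, -0.99641569]]), 't': array([-0.09866126,  0.5256853 ,  1.05856464])}
wrist {'mtx': array([[325.41350859,   0.        , 324.0280282 ],
       [  0.        , 325.41350859, 197.54440801],
       [  0.        ,   0.        ,   1.        ]]), 'hand_eye': array([[-3.17770200e-04, -9.65804604e-01, -2.59270836e-01,
         7.11885839e-02],
       [ 9.99999759e-01, -4.67026716e-04,  5.14081845e-04,
        -2.95429816e-04],
       [-6.17589019e-04, -2.59270610e-01,  9.65804519e-01,
        -1.54524599e-01],
       [ 0.00000000e+00,  0.00000000e+00,  0.00000000e+00,
         1.00000000e+00]])}
```

View pics/side0.png

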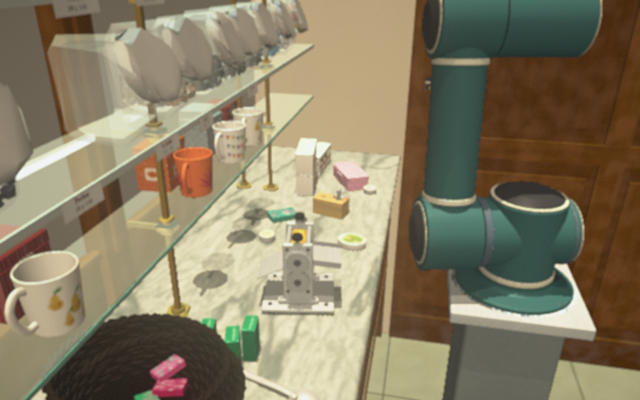

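View pics/top0.png

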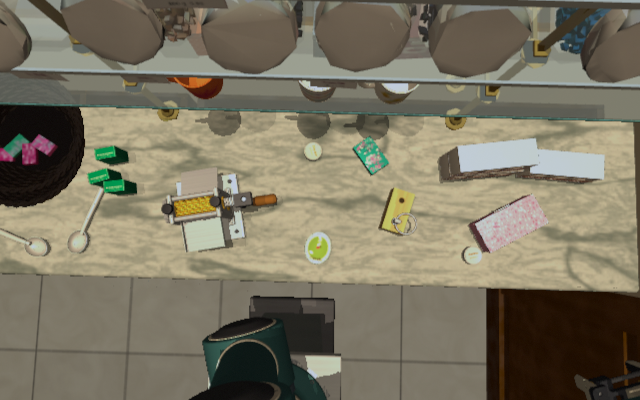

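The side view shows the roller at about (300,275) and the block with the pin at (331,204). The top view shows the roller at about (205,208), the crank hub near (240,200) with its grip pointing right to (276,200), the block near (398,211) and the ring near (405,224). Next I'll cast rays and take a zoomed crop.

```bash
cat > h.py <<'E'
from plant import manip
import cv2,numpy as np
def ray(name,px,o=None):
    c=manip.calibration(name);d=np.linalg.inv(c['mtx'])@[px[0],px[1],1]
    if name=='wrist':
        H=c['hand_eye'];R=np.array(o['tool_rot'])@H[:3,:3];return np.array(o['tool_rot'])@H[:3,3]+o['tcp_pos'],R@d
    return -c['R'].T@c['t'],c['R'].T@d
def onz(name,px,z,o=None):
    p,d=ray(name,px,o);return p+d*(z-p[2])/d[2]
def proj(name,X,o=None):
    c=manip.calibration(name);X=np.array(X,float)
    if name=='wrist':
        H=c['hand_eye'];t=np.array(o['tool_rot']).T@(X-o['tcp_pos']);v=H[:3,:3].T@(t-H[:3,3])
    else: v=c['R']@X+c['t']
    v=c['mtx']@v;return v[:2]/v[2]
E
python3 - <<'E'
from h import *
for n,p,z in(("hub",(240,200),.144),("grip end",(276,200),.045),("block",(398,211),.052),("ring",(405,224),.06),("knob1",(167,209),.187),("knob2",(224,200),.187),("packet",(370,155),.018),("oval",(318,248),.02),("round",(313,151),.019)):
    print(n,onz("top",p,z).round(3))
im=cv2.imread("pics/top0.png")
a=cv2.resize(im[160:260,160:290],None,fx=5,fy=5,interpolation=2)[:500,:]
b=cv2.resize(im[180:245,375:425],None,fx=5,fy=5,interpolation=2)
a=cv2.resize(a,(520,400));C=np.zeros((400,780,3),np.uint8);C[:,:520]=a;C[:325,525:775]=b
cv2.imwrite("pics/c1.png",C)
E
```

```text
hub [0.507 0.075 0.144]
grip end [0.517 0.006 0.045]
block [ 0.499 -0.283  0.052]
ring [ 0.468 -0.298  0.06 ]
knob1 [0.481 0.217 0.187]
knob2 [0.503 0.101 0.187]
packet [ 0.636 -0.218  0.018]
oval [ 0.405 -0.097  0.02 ]
round [ 0.642 -0.078  0.019]
```

View pics/c1.png

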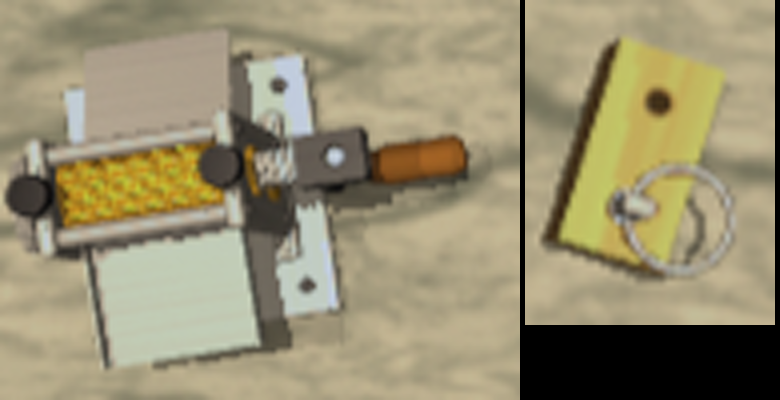

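The crop shows the hub hole at about (244,199), the empty block hole at (401.4,200.4) and the pin head near (396.5,221). The ring points right and slightly down, away from the pin.

```bash
python3 - <<'E'
from h import *
f=lambda x,y:(375+(x-525)/5,180+y/5)
e=onz("top",f(657,102),.052);p1=onz("top",f(622,206),.085);p0=onz("top",f(648,206),.06);r=onz("top",f(680,220),.06)
print("empty",e,"tab",p1,"neck",p0,"ringc",r)
c1=onz("top",f(617,38),.052);c2=onz("top",f(723,70),.052);c3=onz("top",f(660,272),.052);c4=onz("top",f(560,240),.052)
for a in(c1,c2,c3,c4):print(a.round(4))
d=c1-c4;d2=c2-c3;print("long axis ang",np.degrees(np.arctan2(d[1],d[0])),np.degrees(np.arctan2(d2[1],d2[0])),np.linalg.norm(d),np.linalg.norm(d2),np.linalg.norm(c1-c2))
u=(d+d2);u/=np.linalg.norm(u);print("pin hole est",e-.052*u,"ctr",(c1+c2+c3+c4)/4)
g=lambda x,y:(160+x/4,160+y/4)
print("hub hole",onz("top",g(335,156),.144))
k1=onz("top",g(28,195),.187);k2=onz("top",g(220,165),.187);d=k1-k2;print(k1,k2,np.linalg.norm(d),np.degrees(np.arctan2(d[1],d[0]))-90)
E
```

```text
empty [ 0.52389199 -0.29049507  0.052     ] tab [ 0.47314667 -0.26876786  0.085     ] neck [ 0.47439664 -0.28537666  0.06      ] ringc [ 0.46831238 -0.30038745  0.06      ]
[ 0.5537 -0.2712  0.052 ]
[ 0.54   -0.3215  0.052 ]
[ 0.4439 -0.2929  0.052 ]
[ 0.4575 -0.2458  0.052 ]
long axis ang -14.774514382737035 -16.545219915093487 0.09952651880659562 0.1002424469912488 0.052162045825058186
pin hole est [ 0.47382295 -0.27645614  0.052     ] ctr [ 0.49878134 -0.28284845  0.052     ]
hub hole [0.50922922 0.06707562 0.144     ]
[0.48121827 0.21700187 0.187     ] [0.4995854  0.11909376 0.187     ] 0.09961601171549964 10.624949684787325
```

>>> apply_moves(
  steps=[
    {"x":0.0376,"y":-0.0275,"z":0.003},
    {"x":0.0376,"y":-0.0275,"z":0.003},
    {"x":0.0376,"y":-0.0275,"z":0.003},
    {"x":0.0376,"y":-0.0275,"z":0.003},
    {"x":0.0376,"y":-0.0275,"z":0.003},
    {"x":0.0376,"y":-0.0275,"z":0.003},
    {"x":0.0376,"y":-0.0275,"z":0.003},
    {"x":0.0376,"y":-0.0275,"z":0.003},
    {"x":0.0376,"y":-0.0275,"z":0.003},
    {"x":0.0376,"y":-0.0275,"z":0.003},
    {"twist":-0.17},
    {"twist":-0.17},
    {"twist":-0.17},
    {"twist":-0.17},
    {"twist":-0.17},
    {"twist":-0.17},
    {},
    {},
  ],
)

```text
schema error: expected keys x, y, z, twist, hand
```

```bash
python3 - <<'E'
from h import *
o=manip.get_obs();im=manip.camera("wrist")[:,:,::-1].copy();cv2.imwrite("pics/w1.png",im)
import pickle;pickle.dump(o,open("w1.pkl","wb"))
print(o['time'],o['tcp_pos'],o['tool_rot'],o['q'],o['wrist_force'])
print(proj("wrist",(.474,-.277,.087),o))
E
```

```text
0.15 [ 0.19090813 -0.647298    0.2291159 ] [[ 9.59157697e-01  2.82871818e-01 -2.14327838e-04]
 [ 2.82871899e-01 -9.59157362e-01  8.02497628e-04]
 [ 2.14298397e-05 -8.30349099e-04 -9.99999655e-01]] [-7.57328018e+01  6.66616964e+00  8.26249413e+01 -5.69937860e-04
  9.07564770e+01 -2.16449326e+00] [0.78306042 0.44204108 0.35686432]
[-107.21601751 -385.10093979]
```

View pics/w1.png

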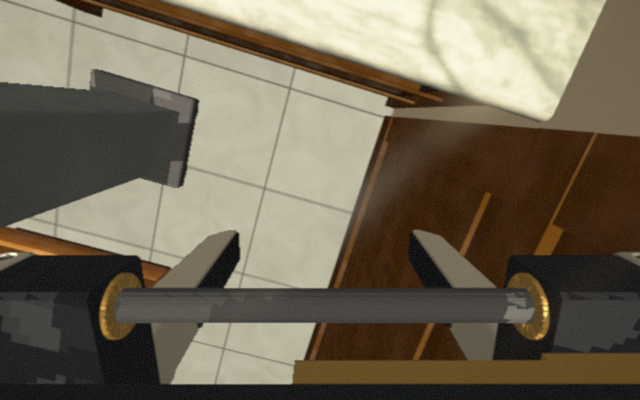

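The call was refused because every row needs all five keys. This picture is therefore only the start pose, with the open fingertips near (230,240) and (415,240). I'll resend the move with full rows.

>>> apply_moves(
  steps=[
    {"x":0.0376,"y":-0.0275,"z":0.003,"twist":0,"hand":0},
    {"x":0.0376,"y":-0.0275,"z":0.003,"twist":0,"hand":0},
    {"x":0.0376,"y":-0.0275,"z":0.003,"twist":0,"hand":0},
    {"x":0.0376,"y":-0.0275,"z":0.003,"twist":0,"hand":0},
    {"x":0.0376,"y":-0.0275,"z":0.003,"twist":0,"hand":0},
    {"x":0.0376,"y":-0.0275,"z":0.003,"twist":0,"hand":0},
    {"x":0.0376,"y":-0.0275,"z":0.003,"twist":0,"hand":0},
    {"x":0.0376,"y":-0.0275,"z":0.003,"twist":0,"hand":0},
    {"x":0.0376,"y":-0.0275,"z":0.003,"twist":0,"hand":0},
    {"x":0.0376,"y":-0.0275,"z":0.003,"twist":0,"hand":0},
    {"x":0,"y":0,"z":0,"twist":-0.17,"hand":0},
    {"x":0,"y":0,"z":0,"twist":-0.17,"hand":0},
    {"x":0,"y":0,"z":0,"twist":-0.17,"hand":0},
    {"x":0,"y":0,"z":0,"twist":-0.17,"hand":0},
    {"x":0,"y":0,"z":0,"twist":-0.17,"hand":0},
    {"x":0,"y":0,"z":0,"twist":-0.17,"hand":0},
    {"x":0,"y":0,"z":0,"twist":0,"hand":0},
    {"x":0,"y":0,"z":0,"twist":0,"hand":0},
  ],
)

```text
time: 2.45
tcp_pos: [0.4738, -0.2773, 0.1996]
tool_rot: [[0.265, 0.964, -0.0], [0.964, -0.265, 0.0], [0.0, -0.0, -1.0]]
wrist_force: [-0.6, 0.0, 0.4]
width: 0.0928
gripper_force: 0.0
```

```bash
python3 - <<'E'
from h import *
o=manip.get_obs();im=manip.camera("wrist")[:,:,::-1].copy();cv2.imwrite("pics/w2.png",im)
import pickle;pickle.dump(o,open("w2.pkl","wb"))
print(o['time'],o['tcp_pos'],o['tool_rot'],o['q'],o['wrist_force'])
print(proj("wrist",(.474,-.277,.087),o))
E
```

```text
2.45 [ 0.4737784  -0.27729059  0.19962304] [[ 2.64742921e-01  9.64319027e-01 -1.34955419e-05]
 [ 9.64319027e-01 -2.64742921e-01  1.88436291e-05]
 [ 1.45984209e-05 -1.80027253e-05 -1.00000000e+00]] [-3.30020597e+01 -8.63525998e+00  1.00459847e+02  4.84544923e-04
  8.81766492e+01 -1.76503974e+01] [-0.55484095  0.0119284   0.4142798 ]
[324.8418274  196.97626201]
```

View pics/w2.png

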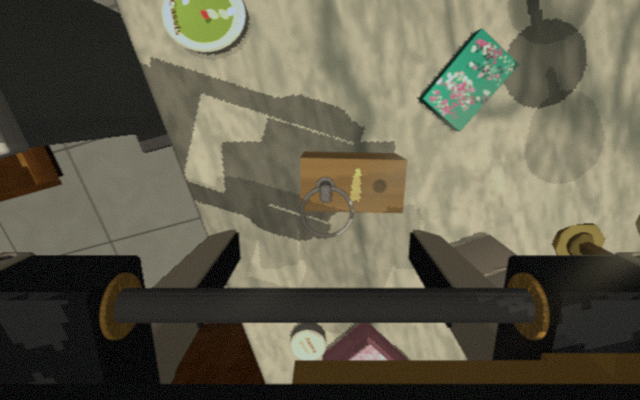

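The pin's tab is at about (325,187), the ring centre near (327,209), and the empty hole at (379,186). I'll take a zoomed crop to get the centre and yaw.

```bash
python3 - <<'E'
from h import *
im=cv2.imread("pics/w2.png")[145:245,290:415]
im=cv2.convertScaleAbs(cv2.resize(im,None,fx=6,fy=6,interpolation=2),alpha=1.8);cv2.imwrite("pics/c2.png",im)
E
```

```text
(no output)
```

View pics/c2.png

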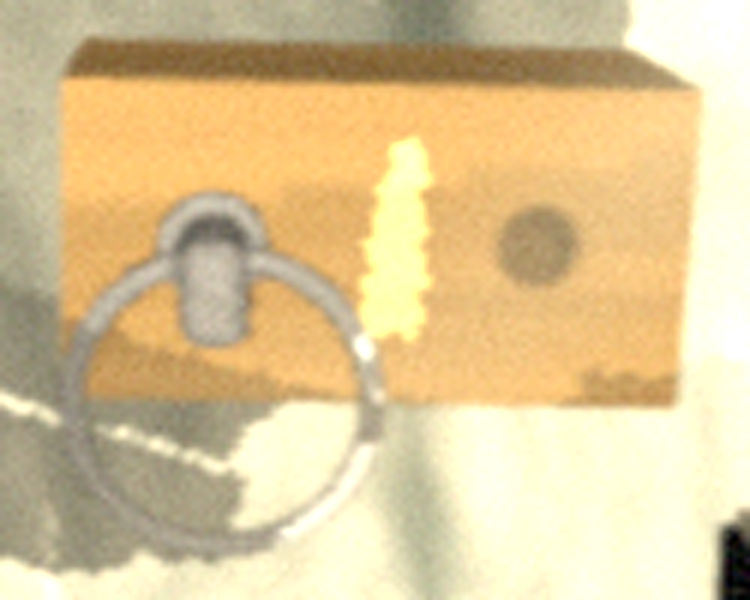

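```bash
python3 - <<'E'
from h import *
import pickle;o=pickle.load(open("w2.pkl","rb"))
f=lambda x,y:(290+x/6-.4,145+y/6-.4)
fl=onz("wrist",f(213,249),.056,o);tb=onz("wrist",f(213,291),.087,o);rc=onz("wrist",f(222,398),.060,o);e=onz("wrist",f(538,246),.052,o)
fa=onz("wrist",f(228,550),.058,o)
print(fl,tb,rc,e,np.linalg.norm((e-fl)[:2]))
R=np.array(o['tool_rot'])
for p in(fl,tb,(fl+tb)/2):
    d=rc-p;print("len",np.linalg.norm(d[:2]),"pin y angle",np.degrees(np.arctan2(-d[1],-d[0])), "tool delta",R.T@(p-o['tcp_pos']))
d=fa-fl;print(np.linalg.norm(d[:2]),np.degrees(np.arctan2(-d[1],-d[0])))
print("tool x ang",np.degrees(np.arctan2(R[1,0],R[0,0])), "block yaw",np.degrees(np.arctan2(*(e-fl)[1::-1])))
E
```

```text
[ 0.47490715 -0.27485377  0.056     ] [ 0.47510929 -0.2737811   0.087     ] [ 0.47013944 -0.29758625  0.06      ] [ 0.52452516 -0.28894174  0.052     ] 0.05157923692615028
len 0.023227075150293243 pin y angle 78.15497368333351 tool delta [0.00264661 0.00044594 0.14362307]
len 0.024318401798772423 pin y angle 78.20762059918006 tool delta [0.00373497 0.00035633 0.11262309]
len 0.02377273596691733 pin y angle 78.18190135210864 tool delta [0.00319079 0.00040113 0.12812308]
0.04969105089580257 77.47966833937846
tool x ang 74.6483223093803 block yaw -15.850759407621386
```

The flange and tab agree to 1 mm, and the distance to the empty hole is 51.6 mm against 52 mm. Pin y is at about 78°, so I'll correct for that, go down and grip.

>>> apply_moves(
  steps=[
    {"x":0.0032,"y":0.0004,"z":0.02,"twist":0,"hand":0},
    {"x":0,"y":0,"z":0.03,"twist":-0.058,"hand":0.3},
    {"x":0,"y":0,"z":0.03,"twist":0,"hand":0.4},
    {"x":0,"y":0,"z":0.025,"twist":0,"hand":0.5},
    {"x":0,"y":0,"z":0.0141,"twist":0,"hand":0.5},
    {"x":0,"y":0,"z":0,"twist":0,"hand":0.5},
    {"x":0,"y":0,"z":0,"twist":0,"hand":1},
    {"x":0,"y":0,"z":0,"twist":0,"hand":1},
    {"x":0,"y":0,"z":0,"twist":0,"hand":1},
    {"x":0,"y":0,"z":0,"twist":0,"hand":1},
    {"x":0,"y":0,"z":0,"twist":0,"hand":1},
    {"x":0,"y":0,"z":0,"twist":0,"hand":1},
  ],
  force=60,
)

```text
time: 4.0
tcp_pos: [0.4751, -0.2744, 0.0807]
tool_rot: [[0.205, 0.979, 0.0], [0.979, -0.205, -0.0], [-0.0, 0.0, -1.0]]
wrist_force: [-0.7, 1.7, 2.7]
width: 0.0096
gripper_force: 60.0
```

>>> apply_moves(
  steps=[
    {"x":0,"y":0,"z":-0.02,"twist":0,"hand":1},
    {"x":0,"y":0,"z":-0.04,"twist":0,"hand":1},
    {"x":0,"y":0,"z":-0.05,"twist":0,"hand":1},
    {"x":0,"y":0,"z":-0.045,"twist":0,"hand":1},
    {"x":0,"y":0,"z":-0.025,"twist":0,"hand":1},
    {"x":0.0379,"y":-0.0041,"z":0,"twist":0,"hand":1},
    {"x":0.0379,"y":-0.0041,"z":0,"twist":0,"hand":1},
    {"x":0.0379,"y":-0.0041,"z":0,"twist":0,"hand":1},
    {"x":0.0379,"y":-0.0041,"z":0,"twist":0,"hand":1},
    {"x":0.0379,"y":-0.0041,"z":0,"twist":0,"hand":1},
    {"x":0.0379,"y":-0.0041,"z":0,"twist":0,"hand":1},
    {"x":0.0379,"y":-0.0041,"z":0,"twist":0,"hand":1},
    {"x":0.0379,"y":-0.0041,"z":0,"twist":0,"hand":1},
    {"x":0.0379,"y":-0.0041,"z":0,"twist":0,"hand":1},
    {"x":0,"y":0,"z":0,"twist":-0.13,"hand":1},
    {"x":0,"y":0,"z":0,"twist":-0.13,"hand":1},
    {"x":0,"y":0,"z":0,"twist":-0.13,"hand":1},
    {"x":0,"y":0,"z":0,"twist":0,"hand":1},
    {"x":0,"y":0,"z":0,"twist":0,"hand":1},
  ],
)

```text
time: 6.38
tcp_pos: [0.5086, 0.0671, 0.2612]
tool_rot: [[-0.18, 0.984, 0.001], [0.984, 0.18, 0.0], [-0.0, 0.001, -1.0]]
wrist_force: [0.6, 0.4, -0.9]
width: 0.0096
gripper_force: 60.0
```

```bash
python3 - <<'E'
from h import *
import pickle
o=manip.get_obs();im=manip.camera("wrist")[:,:,::-1].copy();cv2.imwrite("pics/w3.png",im)
pickle.dump(o,open("w3.pkl","wb"));cv2.imwrite("pics/side3.png",manip.camera("side")[:,:,::-1]);cv2.imwrite("pics/top3.png",manip.camera("top")[:,:,::-1])
print(o['time'],o['tcp_pos'],o['tool_rot'][:2],o['q'],o['wrist_force'],o['width'])
R=np.array(o['tool_rot']);t=o['tcp_pos']
print("hole exp",proj("wrist",(.5092,.0671,.144),o),"tip exp",proj("wrist",t+R@[0,0,.0727],o),proj("side",t+R@[0,0,.0727]),proj("side",(.5092,.0671,.144)))
a=cv2.resize(im[120:320,230:430],None,fx=2.5,fy=2.5,interpolation=2)
b=cv2.resize(cv2.imread("pics/side3.png")[150:300,240:340],None,fx=3,fy=3,interpolation=2)
C=np.zeros((500,800,3),np.uint8);C[:,:500]=a;C[:450,500:800]=b;cv2.imwrite("pics/c3.png",cv2.convertScaleAbs(C,alpha=1.4))
E
```

```text
6.375 [0.50861534 0.06710218 0.26117983] [[-1.80026606e-01  9.83661607e-01  5.13133549e-04]
 [ 9.83661741e-01  1.80026600e-01  5.86317993e-05]] [ 4.66606203e+00 -1.41814990e+01  9.95231083e+01  9.59683710e-04
  9.46288144e+01 -5.70517033e+00] [ 0.57299522  0.36371983 -0.9122229 ] 0.00963639571424413
hole exp [325.29390382 196.39231707] tip exp [324.77818305 211.80840861] [300.38326496 202.70743517] [300.30268597 219.64607917]
```

View pics/c3.png

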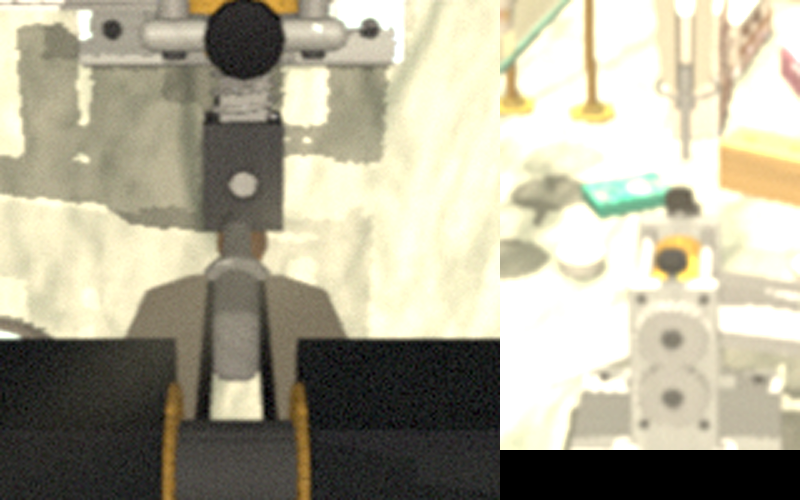

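The picture shows the hub with its bright hole at crop (243,184), which is pixel (327.2,193.6), and the pin tip just below it near crop (237,222). The side view shows the pin upright with its ring open. I'll measure the hole and tip more precisely from this same image.

```bash
python3 - <<'E'
from h import *
import pickle;o=pickle.load(open("w3.pkl","rb"))
g=cv2.cvtColor(cv2.imread("pics/w3.png"),cv2.COLOR_BGR2GRAY)
sub=g[183:204,317:338];m=(sub>(int(sub.min())+int(sub.max()))/2).astype(np.uint8)
n,l,s,c=cv2.connectedComponentsWithStats(m);
for i in range(1,n):print(s[i],c[i]+[317,183])
print(g[200:222,318:334:1])
print("hub edges rows 185,200:",g[185,308:350],g[200,308:350])
E
```

```text
[ 5  6 11 10 80] [326.8375 193.3625]
[[61 64 57 57 60 56 53 51 56 52 54 56 57 60 65 67]
 [58 57 61 61 56 59 58 58 60 59 59 60 62 63 65 68]
 [60 59 61 59 56 59 63 59 64 64 61 61 61 68 70 66]
 [55 61 64 59 60 59 59 61 62 61 62 66 65 66 65 68]
 [62 61 62 55 55 61 60 62 64 62 65 66 65 66 67 68]
 [58 61 56 53 50 57 65 59 61 66 64 65 60 68 66 64]
 [52 55 52 54 56 59 65 61 63 70 66 62 69 67 68 70]
 [57 49 54 55 58 58 59 63 69 66 66 72 63 68 67 67]
 [59 54 55 57 62 65 64 73 66 70 64 68 71 65 67 67]
 [51 53 57 69 68 72 76 73 72 79 72 67 68 63 64 68]
 [57 62 68 69 77 76 81 81 83 80 73 71 67 61 67 67]
 [56 61 63 73 75 75 80 76 77 76 75 73 68 62 65 68]
 [58 66 73 67 72 79 77 80 82 82 76 75 70 68 69 69]
 [65 72 73 78 77 78 77 80 76 75 78 79 78 71 70 72]
 [69 68 68 70 78 79 79 75 81 74 76 77 76 73 76 74]
 [69 66 77 80 75 79 73 78 75 71 78 78 76 73 75 74]
 [66 65 72 75 79 76 74 78 78 82 79 76 77 76 75 71]
 [66 72 73 74 76 79 73 79 77 80 77 75 75 77 78 74]
 [65 69 78 70 74 74 78 77 76 77 81 80 76 81 72 76]
 [71 73 71 78 75 70 79 76 80 78 74 78 78 78 77 74]
 [69 69 72 71 76 78 73 77 80 77 78 76 80 75 76 77]
 [82 69 74 77 78 77 79 81 82 76 80 76 76 75 77 76]]
hub edges rows 185,200: [ 97  92  85  69  60  58  57  57  57  56  57  55  51  55  56  56  53  57
  58  56  56  52  54  54  58  59  57  60  63  59  62  56  59  61  78 124
 168 183 185 190 198 199] [ 86  84  75  63  56  54  58  61  54  56  61  64  57  57  60  56  53  51
  56  52  54  56  57  60  65  67  67  69  70  74  69  71  68  72  88 138
 178 191 192 191 190 188]
```

```bash
python3 - <<'E'
from h import *
import pickle;o=pickle.load(open("w3.pkl","rb"));R=np.array(o['tool_rot']);t=o['tcp_pos']
T=lambda p:R.T@(p-t)
h=T(onz("wrist",(326.84,193.4),.144,o));zt=t[2]-.0727
p=T(onz("wrist",(324.5,208.8),zt,o))
print("hole tool",h,"tip front edge",p,"tip ctr",p-[.0035,0,0])
for r in(185,200):
  l=T(onz("wrist",(311.2,r),.144,o));q=T(onz("wrist",(342.9,r),.144,o));print(q-l,(q+l)/2)
print("inner edge",T(onz("wrist",(327,120+113/2.5),.144,o)))
E
```

```text
hole tool [0.00256308 0.00184453 0.11718071] tip front edge [ 0.00230022 -0.00020365  0.07269982] tip ctr [-0.00119978 -0.00020365  0.07269982]
[-7.61009725e-06  2.71239354e-02  1.39773688e-05] [0.00997955 0.00200985 0.11718054]
[-7.48581684e-06  2.74602287e-02  1.41506582e-05] [-0.00333648  0.00203768  0.11718102]
inner edge [0.02706526 0.00193215 0.11717991]
```

>>> apply_moves(
  steps=[
    {"x":0.0035,"y":0.0021,"z":0.005,"twist":0,"hand":1},
    {"x":0,"y":0,"z":0.015,"twist":0,"hand":1},
    {"x":0,"y":0,"z":0.011,"twist":0,"hand":1},
    {"x":0,"y":0,"z":0,"twist":0,"hand":1},
    {"x":0,"y":0,"z":0,"twist":0,"hand":1},
  ],
)

```text
time: 7.15
tcp_pos: [0.5101, 0.0709, 0.2297]
tool_rot: [[-0.183, 0.983, 0.0], [0.983, 0.183, 0.0], [0.0, 0.0, -1.0]]
wrist_force: [-0.2, -0.7, -0.6]
width: 0.0094
gripper_force: 60.0
```

```bash
python3 - <<'E'
from h import *
import pickle
o=manip.get_obs();im=manip.camera("wrist")[:,:,::-1].copy();cv2.imwrite("pics/w4.png",im)
pickle.dump(o,open("w4.pkl","wb"))
print(o['time'],o['tcp_pos'],o['wrist_force'],o['width'])
R=np.array(o['tool_rot']);t=o['tcp_pos']
a=cv2.resize(im[165:245,280:370],None,fx=7,fy=7,interpolation=2)
cv2.imwrite("pics/c4.png",cv2.convertScaleAbs(a,alpha=1.6))
E
```

```text
7.15 [0.51011819 0.07092311 0.22973727] [-0.2437306  -0.70097653 -0.5543073 ] 0.009362299750793108
```

View pics/c4.png

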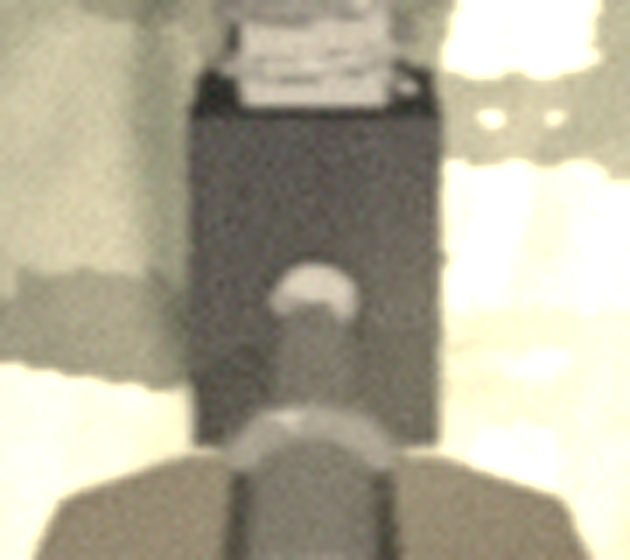

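The hole's inner edge is at crop (313,262), its sides are at 267 and 360, and the tip's inner edge is at (315,303). Laterally they line up.

```bash
python3 - <<'E'
from h import *
import pickle;o=pickle.load(open("w4.pkl","rb"));R=np.array(o['tool_rot']);t=o['tcp_pos']
T=lambda p:R.T@(p-t);f=lambda x,y:(280+x/7-.4,165+y/7-.4)
print("hole inner edge",T(onz("wrist",f(313.5,262),.144,o)),"sides",T(onz("wrist",f(267,290),.144,o)),T(onz("wrist",f(360,290),.144,o)))
print("tip edge",T(onz("wrist",f(315,303),t[2]-.0727,o)),T(onz("wrist",f(277,312),t[2]-.0717,o)),T(onz("wrist",f(352,312),t[2]-.0717,o)))
print("hub",T(onz("wrist",f(192,290),.144,o)),T(onz("wrist",f(440,290),.144,o)))
print("hub inner,free edge",T(onz("wrist",f(315,112),.144,o)),T(onz("wrist",f(315,443),.144,o)))
E
```

```text
hole inner edge [ 0.00374386 -0.00028206  0.08573725] sides [ 0.00054444 -0.0053962   0.08573664] [0.0005429  0.00483175 0.08573784]
tip edge [ 0.00299766 -0.00013082  0.0727    ] [ 0.00232518 -0.00407707  0.07169953] [0.00232406 0.00370969 0.07170044]
hub [ 0.00054568 -0.0136449   0.08573568] [0.00054157 0.01362959 0.08573886]
hub inner,free edge [ 0.02053315 -0.00011996  0.08573735] [-0.01732563 -0.00011472  0.08573717]
```

>>> apply_moves(
  steps=[
    {"x":-0.0006,"y":0,"z":0.006,"twist":0,"hand":1},
    {"x":0,"y":0,"z":0.005,"twist":0,"hand":1},
    {"x":0,"y":0,"z":0.002,"twist":0,"hand":1},
    {"x":0,"y":0,"z":0.001,"twist":0,"hand":1},
    {"x":0,"y":0,"z":0.001,"twist":0,"hand":1},
    {"x":0,"y":0,"z":0,"twist":0,"hand":1},
  ],
)

```text
time: 7.95
tcp_pos: [0.5102, 0.0704, 0.2146]
tool_rot: [[-0.183, 0.983, 0.0], [0.983, 0.183, 0.0], [-0.0, 0.0, -1.0]]
wrist_force: [-0.4, 0.4, -1.2]
width: 0.0096
gripper_force: 60.0
```

>>> apply_moves(
  steps=[
    {"x":0,"y":0,"z":0.001,"twist":0,"hand":1},
    {"x":0,"y":0,"z":0.001,"twist":0,"hand":1},
    {"x":0,"y":0,"z":0.001,"twist":0,"hand":1},
    {"x":0,"y":0,"z":0,"twist":0,"hand":1},
  ],
)

```text
time: 8.45
tcp_pos: [0.5102, 0.0703, 0.2115]
tool_rot: [[-0.183, 0.983, -0.0], [0.983, 0.183, -0.0], [-0.0, -0.0, -1.0]]
wrist_force: [-0.0, -0.2, -1.3]
width: 0.0095
gripper_force: 60.0
```

>>> apply_moves(
  steps=[
    {"x":0,"y":0,"z":0.0005,"twist":0,"hand":1},
    {"x":0,"y":0,"z":0.0005,"twist":0,"hand":1},
    {"x":0,"y":0,"z":0,"twist":0,"hand":1},
  ],
)

```text
time: 8.82
tcp_pos: [0.5102, 0.0703, 0.2107]
tool_rot: [[-0.183, 0.983, 0.0], [0.983, 0.183, -0.0], [-0.0, 0.0, -1.0]]
wrist_force: [0.0, 0.5, -0.2]
width: 0.0096
gripper_force: 60.0
```

>>> apply_moves(
  steps=[
    {"x":0,"y":0,"z":0.0003,"twist":0,"hand":1},
    {"x":0,"y":0,"z":0.0003,"twist":0,"hand":1},
    {"x":0,"y":0,"z":0,"twist":0,"hand":1},
  ],
)

```text
time: 9.2
tcp_pos: [0.5104, 0.0703, 0.2106]
tool_rot: [[-0.183, 0.983, 0.001], [0.983, 0.183, 0.0], [-0.0, 0.001, -1.0]]
wrist_force: [0.0, 0.3, 5.8]
width: 0.0095
gripper_force: 60.0
```

>>> apply_moves(
  steps=[
    {"x":0.0006,"y":0,"z":0,"twist":0,"hand":1},
    {"x":0.0006,"y":0,"z":0,"twist":0,"hand":1},
    {"x":0.0006,"y":0,"z":0,"twist":0,"hand":1},
    {"x":0.0006,"y":0,"z":0,"twist":0,"hand":1},
    {"x":0,"y":0,"z":0,"twist":0,"hand":1},
  ],
)

```text
time: 9.82
tcp_pos: [0.5101, 0.0721, 0.2106]
tool_rot: [[-0.183, 0.983, 0.001], [0.983, 0.183, -0.001], [-0.002, 0.001, -1.0]]
wrist_force: [0.1, -4.5, 7.0]
width: 0.0098
gripper_force: 60.0
```

>>> apply_moves(
  steps=[
    {"x":0.0006,"y":0,"z":-0.0001,"twist":0,"hand":1},
    {"x":0.0006,"y":0,"z":0,"twist":0,"hand":1},
    {"x":0,"y":0,"z":0,"twist":0,"hand":1},
  ],
)

```text
time: 10.2
tcp_pos: [0.5098, 0.0733, 0.2106]
tool_rot: [[-0.183, 0.983, 0.001], [0.983, 0.183, -0.001], [-0.001, 0.001, -1.0]]
wrist_force: [-0.2, -4.1, 4.8]
width: 0.0091
gripper_force: 60.0
```

>>> apply_moves(
  steps=[
    {"x":0.0006,"y":0,"z":0,"twist":0,"hand":1},
    {"x":0.0006,"y":0,"z":0,"twist":0,"hand":1},
    {"x":0,"y":0,"z":0,"twist":0,"hand":1},
  ],
)

```text
time: 10.58
tcp_pos: [0.5096, 0.0745, 0.2106]
tool_rot: [[-0.183, 0.983, 0.001], [0.983, 0.183, -0.001], [-0.002, 0.001, -1.0]]
wrist_force: [0.4, -5.3, 5.3]
width: 0.0093
gripper_force: 60.0
```

>>> apply_moves(
  steps=[
    {"x":0.0006,"y":0,"z":0,"twist":0,"hand":1},
    {"x":0.0006,"y":0,"z":0,"twist":0,"hand":1},
    {"x":0,"y":0,"z":0,"twist":0,"hand":1},
  ],
)

```text
time: 10.95
tcp_pos: [0.5094, 0.0756, 0.2106]
tool_rot: [[-0.183, 0.983, 0.001], [0.983, 0.183, -0.001], [-0.002, 0.001, -1.0]]
wrist_force: [-0.2, -5.3, 4.6]
width: 0.0097
gripper_force: 60.0
```

>>> apply_moves(
  steps=[
    {"x":0.0006,"y":0,"z":0,"twist":0,"hand":1},
    {"x":0.0006,"y":0,"z":0,"twist":0,"hand":1},
    {"x":0,"y":0,"z":0,"twist":0,"hand":1},
  ],
)

```text
time: 11.32
tcp_pos: [0.5092, 0.0768, 0.2106]
tool_rot: [[-0.183, 0.983, 0.001], [0.983, 0.183, -0.001], [-0.002, 0.001, -1.0]]
wrist_force: [0.3, -5.9, 5.8]
width: 0.0101
gripper_force: 60.0
```

>>> apply_moves(
  steps=[
    {"x":0.0006,"y":0,"z":0,"twist":0,"hand":1},
    {"x":0.0006,"y":0,"z":0,"twist":0,"hand":1},
    {"x":0,"y":0,"z":0,"twist":0,"hand":1},
  ],
)

```text
time: 11.7
tcp_pos: [0.509, 0.078, 0.2106]
tool_rot: [[-0.183, 0.983, 0.001], [0.983, 0.183, -0.001], [-0.002, 0.001, -1.0]]
wrist_force: [0.3, -5.3, 4.6]
width: 0.0095
gripper_force: 60.0
```

>>> apply_moves(
  steps=[
    {"x":0.0006,"y":0,"z":0,"twist":0,"hand":1},
    {"x":0.0006,"y":0,"z":0,"twist":0,"hand":1},
    {"x":0,"y":0,"z":0,"twist":0,"hand":1},
  ],
)

```text
time: 12.08
tcp_pos: [0.5087, 0.0792, 0.2106]
tool_rot: [[-0.183, 0.983, 0.001], [0.983, 0.183, -0.001], [-0.002, 0.001, -1.0]]
wrist_force: [0.0, -5.1, 5.0]
width: 0.0094
gripper_force: 60.0
```

>>> apply_moves(
  steps=[
    {"x":0.0006,"y":0,"z":0,"twist":0,"hand":1},
    {"x":0.0006,"y":0,"z":0,"twist":0,"hand":1},
    {"x":0,"y":0,"z":0,"twist":0,"hand":1},
  ],
)

```text
time: 12.45
tcp_pos: [0.5085, 0.0804, 0.2106]
tool_rot: [[-0.183, 0.983, 0.001], [0.983, 0.183, -0.001], [-0.001, 0.001, -1.0]]
wrist_force: [0.1, -5.2, 4.9]
width: 0.0093
gripper_force: 60.0
```

>>> apply_moves(
  steps=[
    {"x":0.0006,"y":0,"z":0,"twist":0,"hand":1},
    {"x":0.0006,"y":0,"z":0,"twist":0,"hand":1},
    {"x":0,"y":0,"z":0,"twist":0,"hand":1},
  ],
)

```text
time: 12.82
tcp_pos: [0.5082, 0.0817, 0.2104]
tool_rot: [[-0.183, 0.983, 0.001], [0.983, 0.183, -0.001], [-0.001, 0.001, -1.0]]
wrist_force: [1.1, -4.4, 4.2]
width: 0.0096
gripper_force: 60.0
```

>>> apply_moves(
  steps=[
    {"x":0.0005,"y":0,"z":0,"twist":0,"hand":1},
    {"x":0,"y":0,"z":0,"twist":0,"hand":1},
  ],
)

```text
time: 13.08
tcp_pos: [0.5081, 0.0824, 0.2102]
tool_rot: [[-0.183, 0.983, 0.001], [0.983, 0.183, -0.001], [-0.001, 0.0, -1.0]]
wrist_force: [0.2, -4.2, 3.6]
width: 0.0097
gripper_force: 60.0
```

>>> apply_moves(
  steps=[
    {"x":0.0005,"y":0,"z":0,"twist":0,"hand":1},
    {"x":0,"y":0,"z":0,"twist":0,"hand":1},
  ],
)

```text
time: 13.32
tcp_pos: [0.5078, 0.0832, 0.2099]
tool_rot: [[-0.183, 0.983, -0.0], [0.983, 0.183, 0.0], [0.0, -0.0, -1.0]]
wrist_force: [1.4, -3.2, 1.5]
width: 0.0097
gripper_force: 60.0
```

Contact is fading, so the tip is dropping into the shaft hole. I'll press down a little.

>>> apply_moves(
  steps=[
    {"x":0.0002,"y":0,"z":0.0004,"twist":0,"hand":1},
    {"x":0,"y":0,"z":0.0004,"twist":0,"hand":1},
    {"x":0,"y":0,"z":0,"twist":0,"hand":1},
  ],
)

```text
time: 13.7
tcp_pos: [0.5077, 0.0833, 0.2091]
tool_rot: [[-0.183, 0.983, -0.0], [0.983, 0.183, -0.0], [0.0, -0.0, -1.0]]
wrist_force: [1.5, -3.8, -0.3]
width: 0.0095
gripper_force: 60.0
```

>>> apply_moves(
  steps=[
    {"x":0,"y":0,"z":0.0006,"twist":0,"hand":1},
    {"x":0,"y":0,"z":0.0006,"twist":0,"hand":1},
    {"x":0,"y":0,"z":0.0006,"twist":0,"hand":1},
    {"x":0,"y":0,"z":0,"twist":0,"hand":1},
  ],
)

```text
time: 14.2
tcp_pos: [0.5078, 0.0833, 0.2073]
tool_rot: [[-0.183, 0.983, -0.0], [0.983, 0.183, -0.0], [-0.0, -0.0, -1.0]]
wrist_force: [1.1, -3.2, 0.2]
width: 0.0094
gripper_force: 60.0
```

>>> apply_moves(
  steps=[
    {"x":0,"y":0,"z":0.0008,"twist":0,"hand":1},
    {"x":0,"y":0,"z":0.0008,"twist":0,"hand":1},
    {"x":0,"y":0,"z":0.0008,"twist":0,"hand":1},
    {"x":0,"y":0,"z":0,"twist":0,"hand":1},
  ],
)

```text
time: 14.7
tcp_pos: [0.5077, 0.0833, 0.2049]
tool_rot: [[-0.183, 0.983, -0.0], [0.983, 0.183, -0.0], [-0.0, -0.0, -1.0]]
wrist_force: [1.3, -3.4, 0.7]
width: 0.0097
gripper_force: 60.0
```

>>> apply_moves(
  steps=[
    {"x":0.0001,"y":0.0001,"z":0.0012,"twist":0,"hand":1},
    {"x":0,"y":0,"z":0.0012,"twist":0,"hand":1},
    {"x":0,"y":0,"z":0.0012,"twist":0,"hand":1},
    {"x":0,"y":0,"z":0.0012,"twist":0,"hand":1},
    {"x":0,"y":0,"z":0,"twist":0,"hand":1},
  ],
)

```text
time: 15.32
tcp_pos: [0.5078, 0.0834, 0.2]
tool_rot: [[-0.183, 0.983, -0.0], [0.983, 0.183, -0.0], [0.0, -0.0, -1.0]]
wrist_force: [2.1, -3.7, -0.1]
width: 0.0093
gripper_force: 60.0
```

>>> apply_moves(
  steps=[
    {"x":0,"y":0.0001,"z":0.0015,"twist":0,"hand":1},
    {"x":0,"y":0,"z":0.0015,"twist":0,"hand":1},
    {"x":0,"y":0,"z":0.0012,"twist":0,"hand":1},
    {"x":0,"y":0,"z":0.0012,"twist":0,"hand":1},
    {"x":0,"y":0,"z":0.0012,"twist":0,"hand":1},
    {"x":0,"y":0,"z":0,"twist":0,"hand":1},
  ],
)

```text
time: 16.08
tcp_pos: [0.5079, 0.0834, 0.1934]
tool_rot: [[-0.183, 0.983, -0.0], [0.983, 0.183, -0.0], [0.0, -0.0, -1.0]]
wrist_force: [0.9, -3.7, -0.6]
width: 0.0094
gripper_force: 60.0
```

>>> apply_moves(
  steps=[
    {"x":0,"y":0,"z":0.0012,"twist":0,"hand":1},
    {"x":0,"y":0,"z":0.0012,"twist":0,"hand":1},
    {"x":0,"y":0,"z":0.0012,"twist":0,"hand":1},
    {"x":0,"y":0,"z":0.0012,"twist":0,"hand":1},
    {"x":0,"y":0,"z":0.0012,"twist":0,"hand":1},
    {"x":0,"y":0,"z":0,"twist":0,"hand":1},
  ],
)

```text
time: 16.82
tcp_pos: [0.5079, 0.0835, 0.1874]
tool_rot: [[-0.183, 0.983, -0.0], [0.983, 0.183, 0.0], [0.0, -0.0, -1.0]]
wrist_force: [2.5, -3.4, -1.8]
width: 0.0095
gripper_force: 60.0
```

Tip at 0.1147, which is below the hub's lower wall, and the way is free. It has 14.7 mm left to go.

>>> apply_moves(
  steps=[
    {"x":0,"y":0.0001,"z":0.002,"twist":0,"hand":1},
    {"x":0,"y":0,"z":0.002,"twist":0,"hand":1},
    {"x":0,"y":0,"z":0.002,"twist":0,"hand":1},
    {"x":0,"y":0,"z":0.002,"twist":0,"hand":1},
    {"x":0,"y":0,"z":0.002,"twist":0,"hand":1},
    {"x":0,"y":0,"z":0.0015,"twist":0,"hand":1},
    {"x":0,"y":0,"z":0,"twist":0,"hand":1},
  ],
)

```text
time: 17.7
tcp_pos: [0.508, 0.0835, 0.1759]
tool_rot: [[-0.183, 0.983, -0.0], [0.983, 0.183, 0.0], [0.0, -0.0, -1.0]]
wrist_force: [1.9, -2.9, -1.5]
width: 0.0094
gripper_force: 60.0
```

>>> apply_moves(
  steps=[
    {"x":0,"y":0,"z":0.001,"twist":0,"hand":1},
    {"x":0,"y":0,"z":0.001,"twist":0,"hand":1},
    {"x":0,"y":0,"z":0.0007,"twist":0,"hand":1},
    {"x":0,"y":0,"z":0.0003,"twist":0,"hand":1},
    {"x":0,"y":0,"z":0,"twist":0,"hand":1},
  ],
)

```text
time: 18.32
tcp_pos: [0.5081, 0.0835, 0.1731]
tool_rot: [[-0.183, 0.983, -0.0], [0.983, 0.183, 0.0], [0.0, -0.0, -1.0]]
wrist_force: [1.7, -4.0, 0.8]
width: 0.0097
gripper_force: 60.0
```

>>> apply_moves(
  steps=[
    {"x":0,"y":0,"z":0.0002,"twist":0,"hand":1},
    {"x":0,"y":0,"z":0.0002,"twist":0,"hand":1},
    {"x":0,"y":0,"z":0,"twist":0,"hand":1},
    {"x":0,"y":0,"z":0,"twist":0,"hand":1},
  ],
)

```text
time: 18.82
tcp_pos: [0.5081, 0.0835, 0.1728]
tool_rot: [[-0.183, 0.983, 0.0], [0.983, 0.183, 0.0], [0.0, 0.0, -1.0]]
wrist_force: [2.6, -4.1, 1.4]
width: 0.0095
gripper_force: 60.0
```

The flange is on the hub at TCP z 0.1728, against 0.1727 expected. I'll release, rise and look.

>>> apply_moves(
  steps=[
    {"x":0,"y":0,"z":0,"twist":0,"hand":0.5},
    {"x":0,"y":0,"z":0,"twist":0,"hand":0.5},
    {"x":0,"y":0,"z":0,"twist":0,"hand":0.5},
    {"x":0,"y":0,"z":0,"twist":0,"hand":0.5},
    {"x":0,"y":0,"z":-0.01,"twist":0,"hand":0.5},
    {"x":0,"y":0,"z":-0.03,"twist":0,"hand":0.5},
    {"x":0,"y":0,"z":-0.03,"twist":0,"hand":0.5},
    {"x":0,"y":0,"z":-0.01,"twist":0,"hand":0.5},
    {"x":0,"y":0,"z":0,"twist":0,"hand":0.5},
  ],
)

```text
time: 19.95
tcp_pos: [0.5082, 0.0835, 0.2529]
tool_rot: [[-0.183, 0.983, 0.001], [0.983, 0.183, 0.0], [-0.0, 0.001, -1.0]]
wrist_force: [-0.0, -0.7, -0.1]
width: 0.0465
gripper_force: 0.0
```

```bash
python3 - <<'E'
from h import *
import pickle
o=manip.get_obs();im=manip.camera("wrist")[:,:,::-1].copy();cv2.imwrite("pics/w5.png",im)
pickle.dump(o,open("w5.pkl","wb"))
print(o['time'],o['tcp_pos'],o['wrist_force'],o['width'])
R=np.array(o['tool_rot']);t=o['tcp_pos']
c=np.array([.5081,.0835,0]);
for n,d in(("ring_far",[-.048,0,.152]),("tabtop",[0,0,.179]),("hinge",[0,0,.152])):
    X=c+R@[d[0],0,0];X[2]=d[2];print(n,proj("wrist",X,o))
a=cv2.resize(im[150:280,260:390],None,fx=4.5,fy=4.5,interpolation=2)
cv2.imwrite("pics/c5.png",cv2.convertScaleAbs(a,alpha=1.5))
E
```

```text
19.95 [0.50818218 0.08349584 0.25294218] [-0.03243834 -0.67323125 -0.09449327] 0.04646233019579122
ring_far [324.53629615 255.47648895]
tabtop [324.59747362 211.27208377]
hinge [324.54141002 201.33835797]
```

View pics/c5.png

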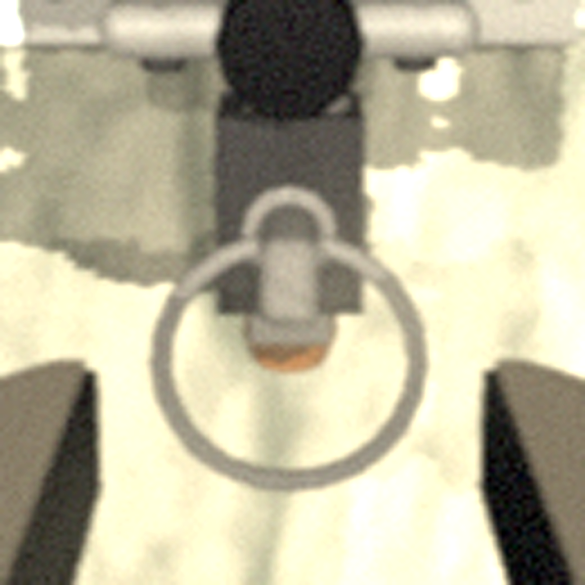

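The pin is home and the open ring points straight out along the hub's free end, with its far end at crop (289,480). I'll close the fingers, go over the ring's far end and push it down along its arc.

>>> apply_moves(
  steps=[
    {"x":-0.022,"y":0,"z":0,"twist":0,"hand":1},
    {"x":-0.022,"y":0,"z":0,"twist":0,"hand":1},
    {"x":0,"y":0,"z":0,"twist":0,"hand":1},
    {"x":0,"y":0,"z":0.02,"twist":0,"hand":1},
    {"x":0,"y":0,"z":0.03,"twist":0,"hand":1},
    {"x":0,"y":0,"z":0.02,"twist":0,"hand":1},
    {"x":0,"y":0,"z":0.01,"twist":0,"hand":1},
    {"x":0,"y":0,"z":0,"twist":0,"hand":1},
  ],
  force=10,
)

```text
time: 21.0
tcp_pos: [0.516, 0.0404, 0.1723]
tool_rot: [[-0.183, 0.983, -0.001], [0.983, 0.183, 0.0], [0.0, -0.001, -1.0]]
wrist_force: [1.2, -0.2, 1.0]
width: 0.0006
gripper_force: 0.0
```

>>> apply_moves(
  steps=[
    {"x":0,"y":0,"z":0.004,"twist":0,"hand":1},
    {"x":0,"y":0,"z":0.003,"twist":0,"hand":1},
    {"x":0,"y":0,"z":0.003,"twist":0,"hand":1},
    {"x":0,"y":0,"z":0.003,"twist":0,"hand":1},
    {"x":0,"y":0,"z":0.003,"twist":0,"hand":1},
    {"x":0,"y":0,"z":0.003,"twist":0,"hand":1},
    {"x":0.001,"y":0,"z":0.003,"twist":0,"hand":1},
    {"x":0.001,"y":0,"z":0.003,"twist":0,"hand":1},
    {"x":0.001,"y":0,"z":0.003,"twist":0,"hand":1},
    {"x":0,"y":0,"z":0,"twist":0,"hand":1},
  ],
)

```text
time: 22.25
tcp_pos: [0.5155, 0.0433, 0.1445]
tool_rot: [[-0.183, 0.983, -0.0], [0.983, 0.183, 0.0], [0.0, -0.0, -1.0]]
wrist_force: [-0.5, 0.4, -0.0]
width: 0.0005
gripper_force: 0.2
```

>>> apply_moves(
  steps=[
    {"x":0.0017,"y":0,"z":0.003,"twist":0,"hand":1},
    {"x":0.0017,"y":0,"z":0.003,"twist":0,"hand":1},
    {"x":0.0017,"y":0,"z":0.003,"twist":0,"hand":1},
    {"x":0.0015,"y":0,"z":0.003,"twist":0,"hand":1},
    {"x":0.0015,"y":0,"z":0.003,"twist":0,"hand":1},
    {"x":0,"y":0,"z":0,"twist":0,"hand":1},
    {"x":0,"y":0,"z":0,"twist":0,"hand":1},
  ],
)

```text
time: 23.12
tcp_pos: [0.5159, 0.0483, 0.1321]
tool_rot: [[-0.182, 0.983, 0.005], [0.983, 0.182, -0.006], [-0.007, 0.004, -1.0]]
wrist_force: [4.4, -27.6, 17.7]
width: 0.0005
gripper_force: 14.1
```

```bash
python3 - <<'E'
from h import *
im=manip.camera("wrist")[:,:,::-1].copy();cv2.imwrite("pics/w6.png",im)
o=manip.get_obs();print(o['tcp_pos'],o['wrist_force'])
a=cv2.resize(im[100:300,240:410],None,fx=3,fy=3,interpolation=2)
cv2.imwrite("pics/c6.png",cv2.convertScaleAbs(a,alpha=1.5))
E
```

```text
[0.51586235 0.04825061 0.13215158] [  4.24117349 -28.24794424  17.09210278]
```

View pics/c6.png

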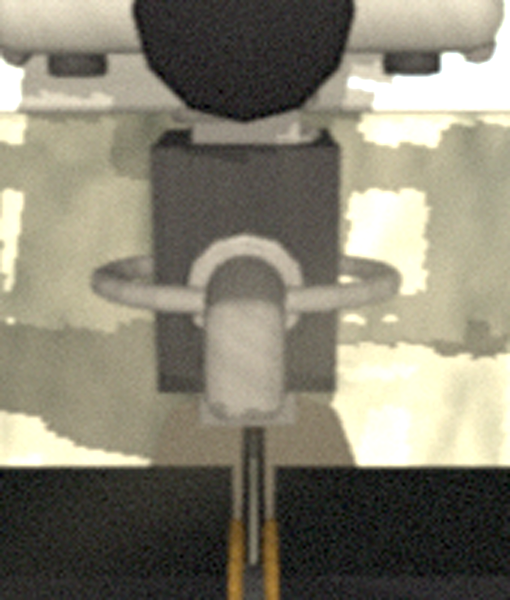

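The ring has snapped down round the hub, with its wires showing on both sides. The fingers are now pressing on the hub side, so I'll back off outward and then up.

>>> apply_moves(
  steps=[
    {"x":-0.003,"y":0,"z":-0.003,"twist":0,"hand":1},
    {"x":-0.006,"y":0,"z":-0.003,"twist":0,"hand":1},
    {"x":-0.01,"y":0,"z":-0.005,"twist":0,"hand":1},
    {"x":-0.01,"y":0,"z":-0.02,"twist":0,"hand":1},
    {"x":0,"y":0,"z":-0.05,"twist":0,"hand":1},
    {"x":0.02,"y":0,"z":-0.04,"twist":0,"hand":1},
    {"x":0,"y":0,"z":0,"twist":0,"hand":1},
    {"x":0,"y":0,"z":0,"twist":0,"hand":1},
  ],
)

```text
time: 24.18
tcp_pos: [0.5157, 0.042, 0.2508]
tool_rot: [[-0.183, 0.983, -0.0], [0.983, 0.183, -0.0], [-0.0, -0.0, -1.0]]
wrist_force: [0.2, 0.0, -0.3]
width: 0.0005
gripper_force: 0.0
```

```bash
python3 - <<'E'
from h import *
im=manip.camera("wrist")[:,:,::-1].copy();o=manip.get_obs();print(o['time'],o['tcp_pos'],o['wrist_force'])
R=np.array(o['tool_rot'])
c=np.array([.5081,.0835,0]);
p=proj("wrist",c+[0,0,.144],o);print(p)
x,y=int(p[0]),int(p[1]);y=min(max(y,80),320)
a=cv2.resize(im[y-80:y+80,x-60:x+60],None,fx=3.5,fy=3.5,interpolation=2)
s=manip.camera("side")[:,:,::-1];b=cv2.resize(s[190:290,250:350],None,fx=3.6,fy=3.6,interpolation=2)
C=np.zeros((560,790,3),np.uint8);C[:a.shape[0],:a.shape[1]]=a;C[:360,425:785]=b
cv2.imwrite("pics/c7.png",cv2.convertScaleAbs(C,alpha=1.4))
# bystanders: top-view difference from the start picture
t0=cv2.imread("pics/top0.png");t1=manip.camera("top")[:,:,::-1]
for n,(u,v) in dict(oval=(318,248),round=(313,151),packet=(370,155)).items():
    print(n,np.abs(t0[v-14:v+14,u-14:u+14].astype(int)-t1[v-14:v+14,u-14:u+14]).mean())
E
```

```text
24.225 [0.51552436 0.04185855 0.25013394] [5.31614201e-01 3.16156860e-04 2.63607287e-01]
[325.25435668 148.52581621]
oval 16.00595238095238
round 21.323979591836736
packet 19.645408163265305
```

View pics/c7.png

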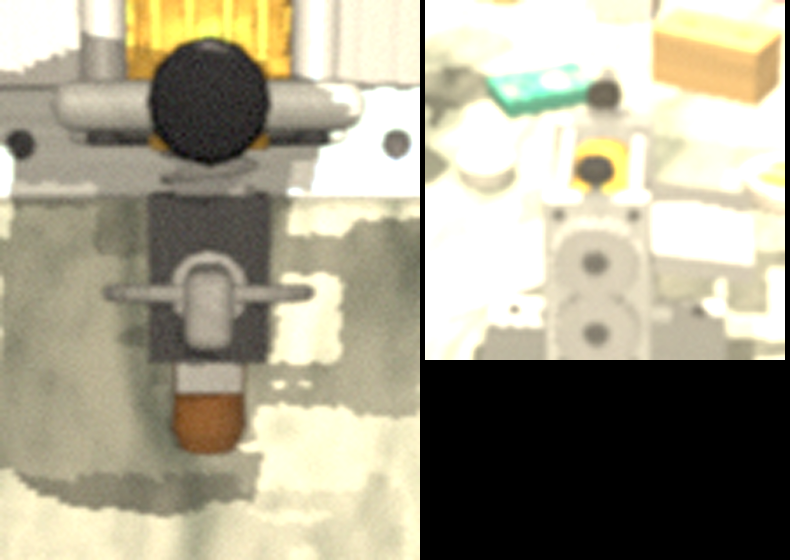

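The ring is closed round the hub, nearly edge-on at crop row 293. The pin sits upright on the hub, and the gripper is clear with zero force. I'm handing in.

```bash
python3 -c "
from plant import manip
print(manip.close_job())"
```

```text
the job is handed in; nothing more can be done
None
```

The linchpin is fully home through the hub and shaft, its ring is closed round the hub, and the job was handed in at about 24 s of the 67 s allowed; no verdict was returned. The fingers jammed briefly near the hub while closing the ring, at about 33 N on the wrist. The tins and packet were never approached, though the before-and-after picture comparison did not settle whether they moved.

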